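# Find the fully drilled bore with the depth pin

## Task

One of the two bores in the aluminium block was drilled to full depth, the other may have stopped short. Take the square-headed pin from the wooden stand and push it straight down a bore, gently but until you feel it press firmly on the bottom: if its groove stays well above the block's top face, pull it out and try the other bore. Leave the pin standing free and fully home in a bore where the top face lies within its groove, never forcing it, and leave the round-headed pin and everything else alone.

Things in the scene. Friction and masses are not known exactly. Their poses are not given: they have to be found in the camera images.
- block: Aluminium block 70 x 130 x 65 mm (x, y, z) on a fixed steel base plate 110 x 190 x 12 mm, low clamps at its y ends. Origin: centre of the plate's underside, on the table; z up. Top face 77 mm above it. Two blind bores 35 mm either side of the middle along y: a full one is 39 to 45 mm deep, a short one 11 to 14 mm less; which is which varies (rarely both are full)
- bore_l (a point): Centre of the mouth, at the top face, of the bore on the block's +y side: 17 mm across, 1.5 mm chamfer, hard floor. In each bore, 14 mm below the face, two sprung balls (from -x and +x) grip the pin: pushing past them and on down, or pulling out, takes about 3 to 9 N, so it does not fall in by its own weight. A push that rises to 15 N shows that it has bottomed
- bore_r (a point): Centre of the mouth, at the top face, of the bore on the block's -y side; like the other but for its depth. Forcing is 40 N or more between pin and block, summed over all their contacts (walls, balls, floor), so keep the push under about 20 N and free of side load
- pin: Steel depth pin, 92 mm long, about 0.15 kg, upright in a hole of the stand; origin at the centre of its foot, z up its axis. Round shank 16 mm across, 62 mm long, its foot tapered to 11 mm over the last 2.5 mm; on it a square head 24 x 24 mm, 30 mm tall (62 to 92 mm above the foot), sides along x and y. A dark groove 8 mm wide runs round the shank from 38 to 46 mm above the foot
- pin_head (a point): Centre of the pin's square head, 77 mm above its foot; axes as the pin's; take the pin here, fingers on two opposite flats
- pin_mark (a point): Middle of the groove, on the pin's axis 42 mm above its foot; within 3 mm of the level of the block's top face when the pin is home in a full bore (the face then lies within the groove), 8 to 17 mm above the face when bottomed in a short one, about 28 mm above it when stopped at the balls
- stand: Wooden pin stand 64 x 160 x 40 mm (x, y, z), fixed; origin at the centre of its underside. Two upright holes 18.5 mm across, 30 mm deep, 45 mm either side of its middle along y; either may hold the square-headed pin, the other holds the round-headed one. The square head stands 72 to 102 mm above the table there
- round_pin: The other steel pin, without a groove: shank 16 mm, round head 28 mm across and 16 mm tall, 66 mm long; upright in the other hole of the stand. Origin at its foot. Leave it there
- wheel1: White skateboard wheel lying flat, 54 mm across, 32 mm high, a bystander; origin under its centre
- wheel2: White skateboard wheel lying flat, 54 mm across, 32 mm high, a bystander; origin under its centre
- tape: Cardboard ring 90 mm across, 24 mm high, a bystander; origin under its centre
- driver: Screwdriver lying on the table, a bystander
- spanner: Spanner lying on the table, a bystander
- jar: Jar 70 mm across, 90 mm high, a bystander
- offcut: Plywood offcut 90 x 50 x 20 mm, a bystander
- stub: Upright aluminium bar end 32 mm across, 50 mm high, a bystander
There are look-alikes about, which are no part of the job. Of the things like the stand, leave any that is turquoise; of the rest the smaller one is meant.

How it is judged:
By the outcome, as a careful person would: the job done as asked, in the order asked, and still so for the second after the job is handed in, with the robot touching nothing.
It also fails if it takes over 61 s, if anything falls off the work surface, if the arm or the gripper's body presses on something with over 40 N, if the wrist force passes 120 N, or if a joint passes its speed limit or range.

## Robot

A 6-joint arm with a two-finger parallel gripper is mounted at the origin on the work surface. World frame = base frame: x ahead of the robot, y to its left, z up, the work surface at z = 0. Lengths are in m, angles in degrees, forces in N, time in s.
With the tool pointing down it reaches from about 0.35 to 0.875 m from the base axis. Payload 4.2 kg.
Tool frame: the origin (TCP) lies on the centre line of the jaws, within the pads' length; the fingertips stand 25 mm ahead of it and the grasp point (between the pads) lies 6 mm ahead of it; z points along the fingers, y is the line along which they close (so a half turn about z gives the same grasp; the last joint's range is limited). The gripper opens to 87 mm and grips with 3 to 60 N. Pads are 19 mm wide; open, the fingers measure 117 mm over their backs; the gripper's body (75 mm by 190 mm) begins 51 mm behind the grasp point.
Start: joints at [-57.147, 22.042, 0.453, 0, -68.411, -14.817], TCP at [0.194, -0.594, 0.248] pointing down, gripper open.
Joint ranges: [-179.83, 179.83], [-69.29, 118.12], [-61.27, 80.66], [-181.25, 117.63], [-171.15, -9.14], [-177.46, 177.46]. Speed limits (degrees/s): [159.86, 159.86, 180, 180, 180, 180].

## Interface

Orientations are given as a 3x3 rotation matrix whose columns are the frame's x, y, z axes.
In Python, from station import r gives the robot as it stands.
- The arm moves only by the tool move_arm, never from a script. Its argument "series" is a list of rows, each an object with "grip": the opening, from 0 (shut) to 1 (fully open); "xyz": the shift along the tool's x, y, z in mm, a list of three; "angular": the turn, a rotation vector about the tool's x, y, z in rad, a list of three. A call has 1 to 10 rows; each row is the pose to reach, as a shift and turn from the pose commanded when the call began, along the tool's axes at that moment; what a row does not reach only later rows make up. A row lasts 1/10 s, in which the tool goes at most 50 mm and 8.59 degrees, less where a joint would pass 70% of its speed; a pose out of reach is approached as far as the arm can. A call with a gripper value outside its range is refused whole. The fingers move at their own pace and stop on an object; the grip force is fixed at half the most. Time passes only in rows, so rows that repeat a pose let the fingers close. It gives the time, the measured TCP pose, the force, the opening and the grip force at its end, in the units of the state.
- r.sense(): the state, without advancing time (a new reading comes with each control period).
- r.capture(name): name is "scene" or "top"; returns a dict with "img" (480x640x3 uint8, red, green, blue), "camera_matrix" (3x3 intrinsics, pixels), "rvec" (rotation vector, rad) and "tvec" (3), from world to camera coordinates, as OpenCV has them. Camera axes: x right, y down, z forward; pixel columns grow to the right and rows downward; lengths in m; the calibration is good to about 2 mm. A picture is of the moment at which its call begins. There is no depth.
- r.finish_job(): hands the job in; it is judged then, once.
The state is a dict: "time_s": time; "joints": joint angles; "joint_velocities": joint speeds; "effort": joint torques, N m; "tcp_pos": TCP position; "ee_rot": TCP orientation; "wrist_force": force on the tool from outside, world axes, zero at the start; "moment": the same for the moment, N m; "gripper_width": opening from 0.0 (shut) to 1.0 (fully open); "gripper_force": force on a finger pad.
Only numpy, scipy, OpenCV 4.12 (cv2) and the standard library are available. Lean on these libraries where they do the work, as an engineer would, in place of code of your own. Each camera call takes 0.05 s, during which the arm holds its last target. There are 200 camera calls.

## Working session

There is one attempt and no reset: what is moved stays moved. The work goes in short steps, Python scripts to look and compute and a tool call to move; the robot and the scene stay as the last step left them, time stands still between calls to the robot, and variables do not carry over. Pictures are saved under pics/ and viewed, at most 10 in all, crops included, and the job is handed in when it is done.

Besides the shell and the picture viewer there is one more tool, called after "Emit:" as name(argument=value, ...) on one line, values as JSON. move_arm: Moves the arm, as the interface text tells. Its arguments: {"type":"object","properties":{"series":{"type":"array"}},"required":["series"]}

```bash
mkdir -p pics; cat > h.py <<'E'
import numpy as np, cv2, pickle
from station import r
def cap(n):
    c=r.capture(n); pickle.dump(c,open(f'pics/{n}.pkl','wb')); return c
def load(n): return pickle.load(open(f'pics/{n}.pkl','rb'))
def px2w(c,u,v,z):
    K=np.array(c['camera_matrix'],float); R,_=cv2.Rodrigues(np.array(c['rvec'],float)); t=np.array(c['tvec'],float).ravel()
    d=R.T@np.linalg.inv(K)@np.array([u,v,1.]); o=-R.T@t
    return o+d*(z-o[2])/d[2]
def w2px(c,p):
    return cv2.projectPoints(np.array(p,float).reshape(-1,3),np.array(c['rvec'],float),np.array(c['tvec'],float),np.array(c['camera_matrix'],float),None)[0].reshape(-1,2)
E
python3 - <<'E'
from h import *
for n in('top','scene'):
    c=cap(n); cv2.imwrite(f'pics/{n}1.png',c['img'][:,:,::-1])
    R,_=cv2.Rodrigues(np.array(c['rvec'],float)); print(n,(-R.T@np.array(c['tvec']).ravel()).round(3),c['camera_matrix'][0][0],R[2].round(2))
print(r.sense())
E
```

```text
top [0.424 0.046 1.183] 474.08230183501627 [ 0.09 -0.01 -1.  ]
scene [1.455 0.291 0.723] 471.5829342741403 [-0.81 -0.22 -0.55]
{'time_s': 0.1, 'joints': array([-5.71450503e+01,  2.20883148e+01,  3.88456012e-01, -2.37864629e-02,
       -6.84117866e+01, -1.48167148e+01]), 'joint_velocities': array([ 0.02899293, -0.0438381 ,  0.08442918,  0.14262931, -0.00617019,
        0.0134925 ]), 'effort': array([-4.67619120e-04, -3.91690135e+01,  1.87935466e+01,  4.23190221e+00,
        1.34696023e-02, -7.45561897e-05]), 'tcp_pos': array([ 0.19339899, -0.5938196 ,  0.24655806]), 'ee_rot': array([[-9.50897448e-01, -3.09505260e-01, -7.32832369e-04],
       [-3.09506103e-01,  9.50895664e-01,  1.84629941e-03],
       [ 1.25407742e-04,  1.98245749e-03, -9.99998027e-01]]), 'wrist_force': array([-1.07047651, -0.87623605,  0.53464216]), 'moment': array([-0.03060253, -0.01217177,  0.01264134]), 'gripper_force': 0.0, 'gripper_width': 1.0009727078979056}
```

View pics/top1.png

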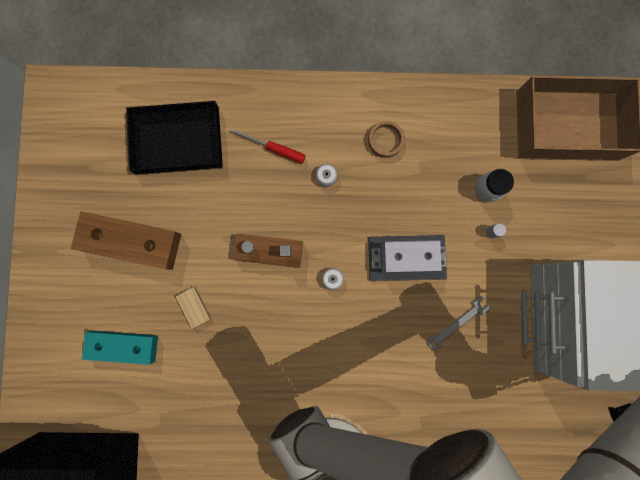

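View pics/scene1.png

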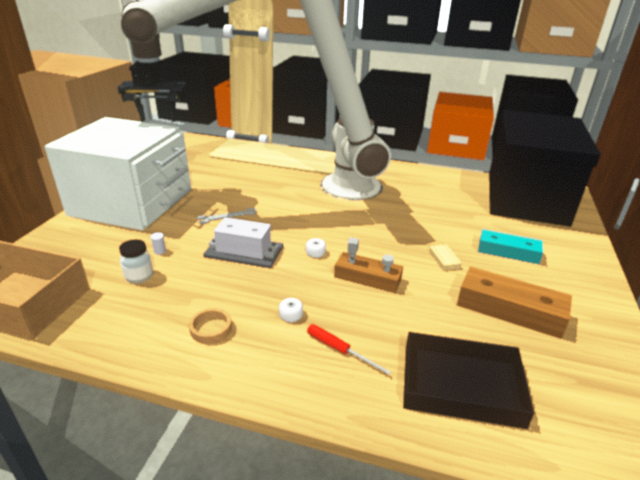

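The top view shows the small wooden stand at about (266,251), with the square head at (285,251) and the round head at (247,247). The block is at (408,257), with bores at (398,257) and (428,256). Next I'll enlarge both areas.

```bash
python3 - <<'E'
from h import *
t=load('top')['img'][:,:,::-1]; s=load('scene')['img'][:,:,::-1]
def cr(im,x,y,w,h,k): return cv2.resize(im[y:y+h,x:x+w],None,fx=k,fy=k,interpolation=cv2.INTER_CUBIC)
a=cr(t,225,225,100,50,8)   # top row
b=cr(t,360,228,100,50,8)
cv2.imwrite('pics/z1.png',np.vstack([a[:300],b[:300]]) if 0 else cv2.resize(np.vstack([a,b]),None,fx=.75,fy=.75))
cv2.imwrite('pics/z2.png',cr(s,200,210,133,75,6)[:, :])
E
```

```text
(no output)
```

View pics/z1.png

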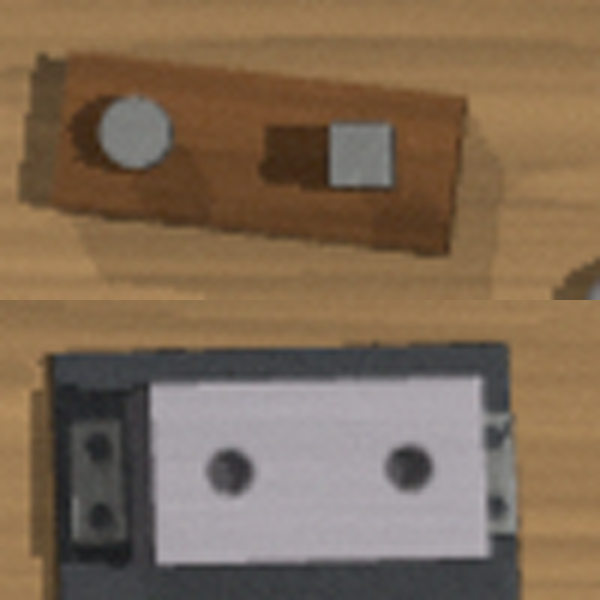

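Enlarged ×6, the square head has corners at (329,122) and (391,187), almost square to the picture. The bore mouths are at (230,472) on the left (+y) and (409,468) on the right. The block's top corners are (150,383), (483,377), (490,555) and (157,565).

```bash
python3 - <<'E'
from h import *
c=load('top')
def P(x,y,u0,v0,z): return px2w(c,u0+(x+.5)/6-.5,v0+(y+.5)/6-.5,z)
A=lambda x,y,z:P(x,y,225,225,z); B=lambda x,y,z:P(x,y-300,360,228,z)
h=[A(*p,.102) for p in((329,122),(393,122),(391,187),(329,187))]
print('head',np.mean(h,0).round(4)); 
for i in range(4): d=h[(i+1)%4]-h[i]; print('edge',np.linalg.norm(d).round(4),np.degrees(np.arctan2(d[1],d[0])).round(1))
s=[A(*p,.04) for p in((72,55),(467,98),(446,255),(53,207))]
print('stand',np.mean(s,0).round(4))
for i in range(4): d=s[(i+1)%4]-s[i]; print('edge',np.linalg.norm(d).round(4),np.degrees(np.arctan2(d[1],d[0])).round(1))
cs=np.mean(s,0); d=s[0]-s[1]+s[3]-s[2]; d/=np.linalg.norm(d); print('hole',(cs-d*.045).round(4),(cs+d*.045).round(4),'round',A(136,132,.076))
k=[B(*p,.077) for p in((150,383),(483,377),(490,555),(157,565))]
print('block',np.mean(k,0).round(4))
for i in range(4): d=k[(i+1)%4]-k[i]; print('edge',np.linalg.norm(d).round(4),np.degrees(np.arctan2(d[1],d[0])).round(1))
ck=np.mean(k,0); d=k[0]-k[1]+k[3]-k[2]; d/=np.linalg.norm(d); print('l',(ck+d*.035).round(4),'r',(ck-d*.035).round(4))
# dark-blob centroids for the bores
g=cv2.cvtColor(c['img'],cv2.COLOR_RGB2GRAY).astype(float)
for u,v in((398,257),(428,256)):
    w=np.clip(150-g[v-6:v+7,u-6:u+7],0,None); yy,xx=np.mgrid[v-6:v+7,u-6:u+7]
    U,V=(w*xx).sum()/w.sum(),(w*yy).sum()/w.sum(); print(U,V,px2w(c,U,V,.077).round(4))
print('measured',B(230,472,.077).round(4),B(409,468,.077).round(4))
# scene camera check: projected points
s2=load('scene')
print(w2px(s2,[np.mean(h,0),B(230,472,.077),B(409,468,.077)]))
E
```

```text
head [0.4969 0.1134 0.102 ]
edge 0.0243 -89.0
edge 0.0248 179.5
edge 0.0235 91.0
edge 0.0248 1.4
stand [0.5008 0.1577 0.04  ]
edge 0.1601 -95.2
edge 0.0637 173.6
edge 0.1587 84.0
edge 0.0616 -5.2
hole [0.4964 0.113  0.04  ] [0.5051 0.2025 0.04  ] round [0.50590351 0.20249951 0.076     ]
block [ 0.4909 -0.1853  0.077 ]
edge 0.1307 -87.9
edge 0.0696 -178.1
edge 0.13 92.7
edge 0.071 2.4
l [ 0.4894 -0.1504  0.077 ] r [ 0.4923 -0.2203  0.077 ]
398.0834978843441 256.11311706629056 [ 0.4897 -0.1505  0.077 ]
427.85098456625866 255.42442788717403 [ 0.4925 -0.2203  0.077 ]
measured [ 0.4894 -0.1501  0.077 ] [ 0.4922 -0.2201  0.077 ]
[[352.83239187 240.29636028]
 [254.36455097 229.5386136 ]
 [229.27903866 225.63890891]]
```

View pics/z2.png

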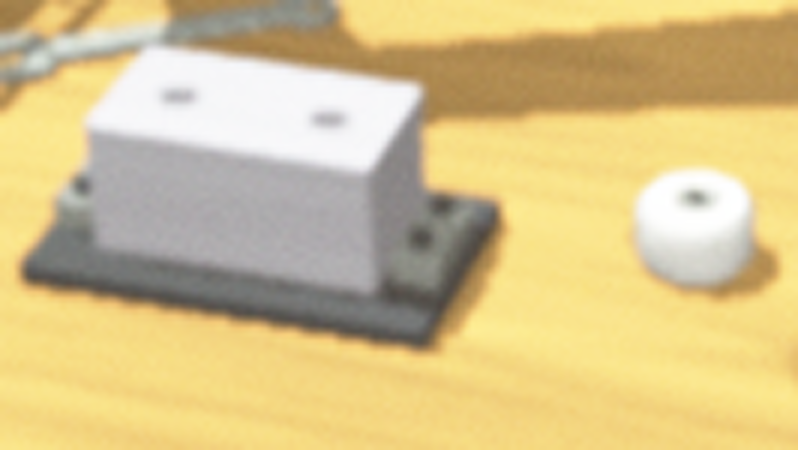

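The scene view confirms the fix: the bores are at crop (328,119) and (178,96), which map to pixels (254.2,229.5) and (229.2,225.6), the same as projected. The stand, head and block sizes also agree. Moving to above the pin now.

Emit:
move_arm(series=[{"grip":1,"xyz":[-25,29,2],"angular":[0,0,0.1]},{"grip":1,"xyz":[-54,62,4],"angular":[0,0,0.2]},{"grip":1,"xyz":[-86,98,7],"angular":[0,0,0.302]},{"grip":1,"xyz":[-118,135,10],"angular":[0,0,0.302]},{"grip":1,"xyz":[-150,171,12],"angular":[0,0,0.302]},{"grip":1,"xyz":[-182,208,15],"angular":[0,0,0.302]},{"grip":1,"xyz":[-214,244,18],"angular":[0,0,0.302]},{"grip":1,"xyz":[-246,280,20],"angular":[0,0,0.302]},{"grip":1,"xyz":[-254,290,20],"angular":[0,0,0.302]},{"grip":1,"xyz":[-254,290,20],"angular":[0,0,0.302]}])

```text
time_s: 1.1
tcp_pos: [0.3457, -0.2382, 0.2275]
ee_rot: [[-1.0, -0.017, 0.0], [-0.017, 1.0, 0.0], [-0.0, 0.0, -1.0]]
wrist_force: [-0.2, -0.7, -1.3]
gripper_width: 1.0
gripper_force: 0.0
```

Emit:
move_arm(series=[{"grip":1,"xyz":[-19,42,0],"angular":[0,0,0]},{"grip":1,"xyz":[-38,85,0],"angular":[0,0,0]},{"grip":1,"xyz":[-58,130,0],"angular":[0,0,0]},{"grip":1,"xyz":[-78,175,5],"angular":[0,0,0]},{"grip":1,"xyz":[-98,220,15],"angular":[0,0,0]},{"grip":1,"xyz":[-118,264,30],"angular":[0,0,0]},{"grip":1,"xyz":[-137,306,48],"angular":[0,0,0]},{"grip":1,"xyz":[-156,348,66],"angular":[0,0,0]},{"grip":1,"xyz":[-156,350,78],"angular":[0,0,0]},{"grip":1,"xyz":[-156,350,78],"angular":[0,0,0]}])

```text
time_s: 2.1
tcp_pos: [0.4958, 0.1114, 0.147]
ee_rot: [[-1.0, -0.013, -0.005], [-0.013, 1.0, -0.003], [0.005, -0.003, -1.0]]
wrist_force: [-0.9, -0.4, 0.2]
gripper_width: 0.999
gripper_force: 0.0
```

```bash
python3 - <<'E'
from h import *
s=r.sense(); print(s['time_s'],s['tcp_pos'],s['ee_rot'],s['wrist_force'],s['joints'],s['joint_velocities'])
E
```

```text
2.1 [0.49582618 0.1114214  0.14701244] [[-0.99990536 -0.01265249 -0.00540164]
 [-0.01263846  0.99991669 -0.00262375]
 [ 0.00543439 -0.00255523 -0.99998197]] [-0.93433501 -0.39774072  0.22639023] [ 3.09748313e+01  1.67381805e+01 -2.35967384e+01 -3.96687685e-02
 -5.00078146e+01 -1.20224688e+02] [-1.38807853 -2.92133603  0.11290138  0.75677682 -1.42503647  0.04713078]
```

Emit:
move_arm(series=[{"grip":1,"xyz":[0,0,0],"angular":[0,0,0]},{"grip":1,"xyz":[-1,1,10],"angular":[0,0,0]},{"grip":1,"xyz":[-1,1,30],"angular":[0,0,0]},{"grip":1,"xyz":[-1,1,48],"angular":[0,0,0]},{"grip":1,"xyz":[-1,1,54],"angular":[0,0,0]},{"grip":1,"xyz":[-1,1,54],"angular":[0,0,0]},{"grip":1,"xyz":[-1,1,54],"angular":[0,0,0]}])

```text
time_s: 2.8
tcp_pos: [0.4983, 0.1129, 0.0964]
ee_rot: [[-1.0, -0.012, 0.002], [-0.012, 1.0, 0.001], [-0.002, 0.001, -1.0]]
wrist_force: [0.5, 0.3, -0.4]
gripper_width: 1.004
gripper_force: 0.0
```

```bash
python3 - <<'E'
from h import *
s=r.sense(); print(s['time_s'],s['tcp_pos'],s['ee_rot'],s['wrist_force'],s['joint_velocities'])
E
```

```text
2.8 [0.49831937 0.11292322 0.09640068] [[-9.99921261e-01 -1.24585409e-02  1.50204488e-03]
 [-1.24577314e-02  9.99922250e-01  5.47072057e-04]
 [-1.50874382e-03  5.28316909e-04 -9.99998722e-01]] [ 0.52600161  0.33162762 -0.38370402] [ 0.22065966 -0.45594774  0.44751218  0.05902484  0.03301058  0.0503705 ]
```

Emit:
move_arm(series=[{"grip":1,"xyz":[1.5,0,3],"angular":[0,0,0]},{"grip":0.6,"xyz":[1.5,0,3],"angular":[0,0,0]},{"grip":0.2,"xyz":[1.5,0,3],"angular":[0,0,0]},{"grip":0,"xyz":[1.5,0,3],"angular":[0,0,0]},{"grip":0,"xyz":[1.5,0,3],"angular":[0,0,0]},{"grip":0,"xyz":[1.5,0,3],"angular":[0,0,0]},{"grip":0,"xyz":[1.5,0,3],"angular":[0,0,0]},{"grip":0,"xyz":[1.5,0,3],"angular":[0,0,0]}])

```text
time_s: 3.6
tcp_pos: [0.4963, 0.1131, 0.0925]
ee_rot: [[-1.0, -0.013, 0.0], [-0.013, 1.0, -0.0], [-0.0, -0.0, -1.0]]
wrist_force: [-0.4, -0.4, 0.1]
gripper_width: 0.452
gripper_force: 0.0
```

Emit:
move_arm(series=[{"grip":0,"xyz":[0,0,0],"angular":[0,0,0]},{"grip":0,"xyz":[0,0,0],"angular":[0,0,0]},{"grip":0,"xyz":[0,0,0],"angular":[0,0,0]},{"grip":0,"xyz":[0,0,0],"angular":[0,0,0]},{"grip":0,"xyz":[0,0,0],"angular":[0,0,0]}])

```text
time_s: 4.1
tcp_pos: [0.4962, 0.1131, 0.0925]
ee_rot: [[-1.0, -0.013, -0.0], [-0.013, 1.0, -0.0], [0.0, -0.0, -1.0]]
wrist_force: [-0.1, -1.2, -0.6]
gripper_width: 0.274
gripper_force: 29.9
```

```bash
python3 - <<'E'
from h import *
s=r.sense(); print(s['time_s'],s['tcp_pos'],s['ee_rot'],s['wrist_force'],s['gripper_width']*87,s['gripper_force'])
E
```

```text
4.1 [0.49622529 0.11306545 0.09253519] [[-9.99917607e-01 -1.28364582e-02 -6.81705888e-05]
 [-1.28364544e-02  9.99917608e-01 -5.63047827e-05]
 [ 6.88877260e-05 -5.54250749e-05 -9.99999996e-01]] [-0.13522436 -1.23849702 -0.61860563] 23.807073999873214 29.87421713769436
```

Emit:
move_arm(series=[{"grip":0,"xyz":[0,0,-4],"angular":[0,0,0]},{"grip":0,"xyz":[0,0,-12],"angular":[0,0,0]},{"grip":0,"xyz":[0,0,-24],"angular":[0,0,0]},{"grip":0,"xyz":[0,0,-40],"angular":[0,0,0]},{"grip":0,"xyz":[0,0,-60],"angular":[0,0,0]},{"grip":0,"xyz":[0,0,-82],"angular":[0,0,0]},{"grip":0,"xyz":[0,0,-100],"angular":[0,0,0]},{"grip":0,"xyz":[0,0,-110],"angular":[0,0,0]},{"grip":0,"xyz":[0,0,-110],"angular":[0,0,0]},{"grip":0,"xyz":[0,0,-110],"angular":[0,0,0]}])

```text
time_s: 5.1
tcp_pos: [0.4957, 0.1129, 0.2022]
ee_rot: [[-1.0, -0.012, -0.001], [-0.012, 1.0, 0.0], [0.001, 0.0, -1.0]]
wrist_force: [-0.1, 0.2, -3.2]
gripper_width: 0.276
gripper_force: 29.9
```

```bash
python3 - <<'E'
from h import *
s=r.sense(); print(s['time_s'],s['tcp_pos'],s['ee_rot'],s['wrist_force'],s['gripper_width']*87,s['gripper_force'])
a=cap('scene')['img'];b=cap('top')['img']
cr=lambda im,x,y:cv2.resize(im[y:y+100,x:x+75,::-1],None,fx=5,fy=5,interpolation=cv2.INTER_CUBIC)
cv2.imwrite('pics/lift.png',np.hstack([cr(a,315,170),cr(b,250,200)]))
E
```

```text
5.1 [0.4957024  0.11294321 0.20217372] [[-9.99921528e-01 -1.24931270e-02 -9.27615942e-04]
 [-1.24932025e-02  9.99921954e-01  7.56566800e-05]
 [ 9.26598357e-04  8.72396369e-05 -9.99999567e-01]] [-0.11511679  0.18094901 -3.17884002] 23.97131359263581 29.88044874742627
```

View pics/lift.png

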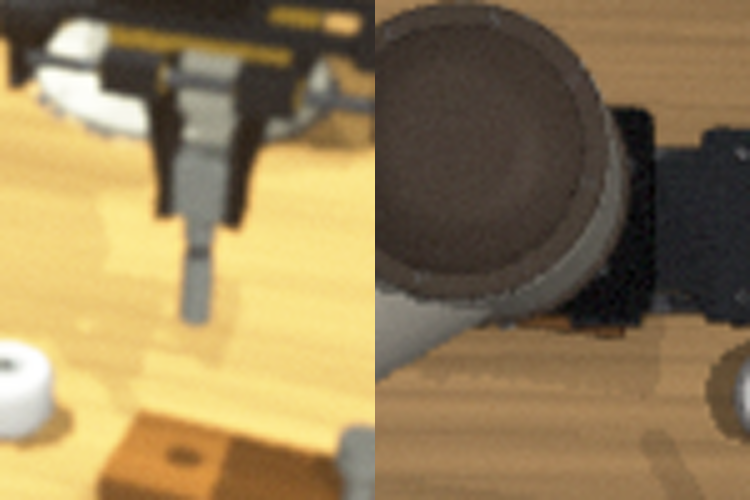

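The lift is good: the foot is at crop (195,322), the groove at (198,250), and the pin hangs straight while the round pin hasn't moved. Next I'll carry it over the +y bore.

Emit:
move_arm(series=[{"grip":0,"xyz":[0,-10,0],"angular":[0,0,0]},{"grip":0,"xyz":[1,-35,0],"angular":[0,0,0]},{"grip":0,"xyz":[3,-72,0],"angular":[0,0,0]},{"grip":0,"xyz":[4,-112,0],"angular":[0,0,0]},{"grip":0,"xyz":[6,-152,0],"angular":[0,0,0]},{"grip":0,"xyz":[8,-192,0],"angular":[0,0,0]},{"grip":0,"xyz":[9,-228,0],"angular":[0,0,0]},{"grip":0,"xyz":[10,-253,0],"angular":[0,0,0]},{"grip":0,"xyz":[10,-263,0],"angular":[0,0,0]},{"grip":0,"xyz":[10,-263,0],"angular":[0,0,0]}])

```text
time_s: 6.2
tcp_pos: [0.4891, -0.1512, 0.2019]
ee_rot: [[-1.0, -0.01, -0.001], [-0.01, 1.0, 0.0], [0.001, 0.0, -1.0]]
wrist_force: [-0.6, 0.6, -2.1]
gripper_width: 0.272
gripper_force: 29.9
```

Emit:
move_arm(series=[{"grip":0,"xyz":[0,0,10],"angular":[0,0,0]},{"grip":0,"xyz":[0,0,20],"angular":[0,0,0]},{"grip":0,"xyz":[0,0,25],"angular":[0,0,0]},{"grip":0,"xyz":[0,0,25],"angular":[0,0,0]},{"grip":0,"xyz":[0,0,25],"angular":[0,0,0]}])

```text
time_s: 6.7
tcp_pos: [0.4898, -0.1496, 0.1774]
ee_rot: [[-1.0, -0.014, -0.0], [-0.014, 1.0, -0.0], [0.0, -0.0, -1.0]]
wrist_force: [0.1, -0.2, -1.8]
gripper_width: 0.274
gripper_force: 29.9
```

```bash
python3 - <<'E'
from h import *
s=r.sense(); print(s['time_s'],s['tcp_pos'],s['ee_rot'],s['wrist_force'],s['gripper_width']*87,s['gripper_force'])
c=cap('scene');a=c['img']
cv2.imwrite('pics/over.png',cv2.resize(a[180:255,205:305,::-1],None,fx=8,fy=8,interpolation=cv2.INTER_CUBIC))
p=s['tcp_pos']; f=lambda q:((w2px(c,q)-[205,180]+.5)*8-.5).round(1)
print('pin foot, mark, headbase',f([p-[0,0,.0825],p-[0,0,.0405],p-[0,0,.0205]]),'bores',f([[.4895,-.1503,.077],[.4923,-.2202,.077]]))
E
```

```text
6.7 [ 0.48978905 -0.14955777  0.17740403] [[-9.99903012e-01 -1.39232072e-02 -3.33860639e-04]
 [-1.39231419e-02  9.99903049e-01 -1.97349692e-04]
 [ 3.36576011e-04 -1.92682162e-04 -9.99999925e-01]] [ 0.13355384 -0.16271339 -1.81271483] 23.798339959685563 29.880700930953026
pin foot, mark, headbase [[396.7 353.5]
 [390.1 239.7]
 [386.8 184. ]] bores [[397.7 399.9]
 [197.3 368.8]]
```

View pics/over.png

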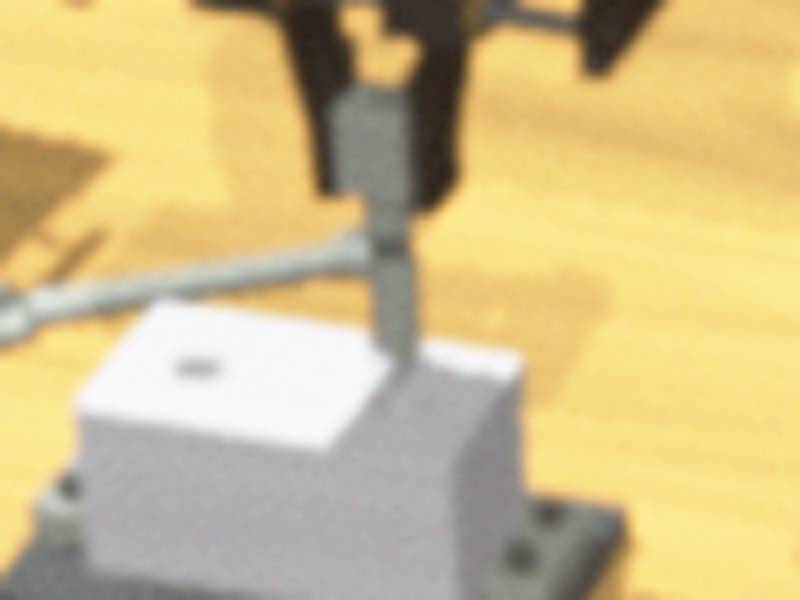

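The pin is above the left bore: foot at about (397,357) in the crop, projected bore mouth at (398,400), hanging straight. Lowering into the chamfer and checking side load.

Emit:
move_arm(series=[{"grip":0,"xyz":[0,-0.7,3],"angular":[0,0,0]},{"grip":0,"xyz":[0,-0.7,7],"angular":[0,0,0]},{"grip":0,"xyz":[0,-0.7,11],"angular":[0,0,0]},{"grip":0,"xyz":[0,-0.7,15],"angular":[0,0,0]},{"grip":0,"xyz":[0,-0.7,18],"angular":[0,0,0]},{"grip":0,"xyz":[0,-0.7,20],"angular":[0,0,0]},{"grip":0,"xyz":[0,-0.7,20.5],"angular":[0,0,0]},{"grip":0,"xyz":[0,-0.7,21],"angular":[0,0,0]},{"grip":0,"xyz":[0,-0.7,21.5],"angular":[0,0,0]},{"grip":0,"xyz":[0,-0.7,22],"angular":[0,0,0]}])

```text
time_s: 7.75
tcp_pos: [0.4892, -0.1507, 0.1557]
ee_rot: [[-1.0, -0.013, -0.001], [-0.013, 1.0, 0.0], [0.001, 0.0, -1.0]]
wrist_force: [-1.8, -0.1, -0.9]
gripper_width: 0.278
gripper_force: 29.9
```

Emit:
move_arm(series=[{"grip":0,"xyz":[0,0,1],"angular":[0,0,0]},{"grip":0,"xyz":[0,0,2],"angular":[0,0,0]},{"grip":0,"xyz":[0,0,3],"angular":[0,0,0]},{"grip":0,"xyz":[0,0,4],"angular":[0,0,0]},{"grip":0,"xyz":[0,0,4],"angular":[0,0,0]}])

```text
time_s: 8.25
tcp_pos: [0.4891, -0.1507, 0.151]
ee_rot: [[-1.0, -0.013, -0.001], [-0.013, 1.0, 0.0], [0.001, 0.0, -1.0]]
wrist_force: [-3.0, 0.7, -2.6]
gripper_width: 0.274
gripper_force: 29.9
```

```bash
python3 - <<'E'
from h import *
s=r.sense(); print(s['time_s'],s['tcp_pos'],s['wrist_force'],s['moment'])
E
```

```text
8.25 [ 0.48912167 -0.15067775  0.15101903] [-3.03334179  0.72537629 -2.59665407] [0.14105    0.81961587 0.07042084]
```

Emit:
move_arm(series=[{"grip":0,"xyz":[0.5,0,0],"angular":[0,0,0]},{"grip":0,"xyz":[0.5,0,0],"angular":[0,0,0]},{"grip":0,"xyz":[0.5,0,0],"angular":[0,0,0]}])

```text
time_s: 8.55
tcp_pos: [0.489, -0.1507, 0.1513]
ee_rot: [[-1.0, -0.013, -0.0], [-0.013, 1.0, 0.0], [0.0, 0.0, -1.0]]
wrist_force: [-2.8, 0.8, -3.8]
gripper_width: 0.275
gripper_force: 29.9
```

```bash
python3 - <<'E'
from h import *
s=r.sense(); print(s['time_s'],s['tcp_pos'],s['wrist_force'],s['moment'])
E
```

```text
8.55 [ 0.48895062 -0.15067408  0.15133148] [-2.80857118  0.79014837 -3.8206873 ] [0.09599662 0.67618677 0.03226536]
```

Emit:
move_arm(series=[{"grip":0,"xyz":[0.5,0,0],"angular":[0,0,0]},{"grip":0,"xyz":[0.5,0,0],"angular":[0,0,0]},{"grip":0,"xyz":[0.5,0,0],"angular":[0,0,0]}])

```text
time_s: 8.85
tcp_pos: [0.4888, -0.1507, 0.1516]
ee_rot: [[-1.0, -0.013, 0.0], [-0.013, 1.0, 0.0], [-0.0, -0.0, -1.0]]
wrist_force: [-1.6, -0.1, -2.0]
gripper_width: 0.275
gripper_force: 29.9
```

```bash
python3 - <<'E'
from h import *
s=r.sense(); print(s['time_s'],s['tcp_pos'],s['wrist_force'],s['moment'])
E
```

```text
8.85 [ 0.48877661 -0.15069692  0.15163877] [-1.64835979 -0.0539373  -1.97756165] [0.13643545 0.52083221 0.00147037]
```

Emit:
move_arm(series=[{"grip":0,"xyz":[0.6,0,0],"angular":[0,0,0]},{"grip":0,"xyz":[1.2,0,0],"angular":[0,0,0]},{"grip":0,"xyz":[1.2,0,0.5],"angular":[0,0,0]},{"grip":0,"xyz":[1.2,0,1],"angular":[0,0,0]}])

```text
time_s: 9.25
tcp_pos: [0.4881, -0.1508, 0.1509]
ee_rot: [[-1.0, -0.013, 0.002], [-0.013, 1.0, -0.0], [-0.002, -0.0, -1.0]]
wrist_force: [-0.8, -0.5, -1.7]
gripper_width: 0.273
gripper_force: 29.9
```

```bash
python3 - <<'E'
from h import *
s=r.sense(); print(s['time_s'],s['tcp_pos'],s['wrist_force'],s['moment'])
E
```

```text
9.25 [ 0.48811642 -0.15080834  0.15091152] [-0.77655271 -0.47510111 -1.66930024] [-0.00914536 -0.01231294 -0.03482917]
```

Emit:
move_arm(series=[{"grip":0,"xyz":[0,0,1.5],"angular":[0,0,0]},{"grip":0,"xyz":[0,0,3],"angular":[0,0,0]},{"grip":0,"xyz":[0,0,4.5],"angular":[0,0,0]},{"grip":0,"xyz":[0,0,6],"angular":[0,0,0]},{"grip":0,"xyz":[0,0,7.5],"angular":[0,0,0]},{"grip":0,"xyz":[0,0,9],"angular":[0,0,0]},{"grip":0,"xyz":[0,0,9],"angular":[0,0,0]}])

```text
time_s: 9.95
tcp_pos: [0.4876, -0.1508, 0.1414]
ee_rot: [[-1.0, -0.013, 0.0], [-0.013, 1.0, -0.0], [-0.0, -0.0, -1.0]]
wrist_force: [0.7, -0.5, -1.5]
gripper_width: 0.271
gripper_force: 29.9
```

```bash
cat >s.py <<'E'
from h import *
s=r.sense(); print(s['time_s'],s['tcp_pos'].round(5),'depth',round((.077-(s['tcp_pos'][2]-.0825))*1000,1),s['wrist_force'].round(1),s['moment'].round(2),s['ee_rot'][:,2].round(4))
E
python3 s.py
```

```text
9.95 [ 0.48755 -0.15076  0.14136] depth 18.1 [ 0.7 -0.5 -1.5] [-0.16 -0.24 -0.02] [ 3.e-04 -0.e+00 -1.e+00]
```

```bash
python3 - <<'E'
from h import *
s=r.sense()
c=cap('scene');a=c['img']
cv2.imwrite('pics/in1.png',cv2.resize(a[180:255,205:305,::-1],None,fx=8,fy=8,interpolation=cv2.INTER_CUBIC))
p=s['tcp_pos']; f=lambda q:((w2px(c,q)-[205,180]+.5)*8-.5).round(1)
print('axis@face, mark, headbase',f([[p[0],p[1],.077],p-[0,0,.0405],p-[0,0,.0205],p+[0,0,.0095]]),'bores',f([[.4895,-.1503,.077],[.4923,-.2202,.077]]))
E
```

```text
axis@face, mark, headbase [[398.7 396.7]
 [395.  333.7]
 [391.9 279.8]
 [387.  197.1]] bores [[397.7 399.9]
 [197.3 368.8]]
```

View pics/in1.png

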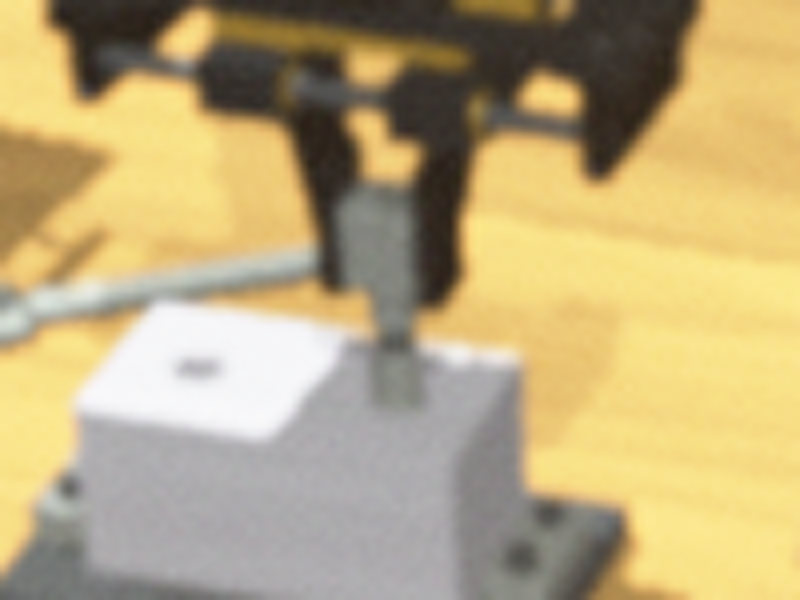

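The pin is in the left bore. It enters the face near (398,400), and the groove at (393,342) is about 21 mm above the face, so it is past the balls. I'll continue down.

Emit:
move_arm(series=[{"grip":0,"xyz":[0,0,1],"angular":[0,0,0]},{"grip":0,"xyz":[0,0,2],"angular":[0,0,0]},{"grip":0,"xyz":[0,0,3],"angular":[0,0,0]},{"grip":0,"xyz":[0,0,4],"angular":[0,0,0]},{"grip":0,"xyz":[0,0,5],"angular":[0,0,0]}])

```text
time_s: 10.5
tcp_pos: [0.4876, -0.1507, 0.1366]
ee_rot: [[-1.0, -0.013, 0.001], [-0.013, 1.0, -0.0], [-0.001, -0.0, -1.0]]
wrist_force: [0.2, 0.4, 0.5]
gripper_width: 0.27
gripper_force: 29.9
```

```bash
python3 s.py
```

```text
10.5 [ 0.48763 -0.15074  0.13661] depth 22.9 [0.2 0.4 0.5] [-0.12 -0.18  0.01] [ 5.e-04 -0.e+00 -1.e+00]
```

Emit:
move_arm(series=[{"grip":0,"xyz":[0,0,1],"angular":[0,0,0]},{"grip":0,"xyz":[0,0,2],"angular":[0,0,0]},{"grip":0,"xyz":[0,0,3],"angular":[0,0,0]},{"grip":0,"xyz":[0,0,4],"angular":[0,0,0]}])

```text
time_s: 10.9
tcp_pos: [0.4875, -0.1507, 0.1325]
ee_rot: [[-1.0, -0.013, 0.0], [-0.013, 1.0, 0.0], [-0.0, 0.0, -1.0]]
wrist_force: [1.1, -0.4, 0.8]
gripper_width: 0.276
gripper_force: 29.9
```

```bash
python3 s.py
```

```text
10.9 [ 0.48754 -0.15072  0.13252] depth 27.0 [ 1.1 -0.4  0.8] [ 0.03 -0.26  0.08] [ 3.e-04  0.e+00 -1.e+00]
```

Emit:
move_arm(series=[{"grip":0,"xyz":[-0.3,0,0.7],"angular":[0,0,0]},{"grip":0,"xyz":[-0.3,0,1.4],"angular":[0,0,0]},{"grip":0,"xyz":[-0.3,0,2.2],"angular":[0,0,0]},{"grip":0,"xyz":[-0.3,0,3],"angular":[0,0,0]}])

```text
time_s: 11.3
tcp_pos: [0.4876, -0.1507, 0.1294]
ee_rot: [[-1.0, -0.013, -0.0], [-0.013, 1.0, 0.0], [0.0, 0.0, -1.0]]
wrist_force: [0.8, 0.2, 0.1]
gripper_width: 0.269
gripper_force: 29.9
```

```bash
python3 s.py
```

```text
11.3 [ 0.48765 -0.1507   0.12941] depth 30.1 [0.8 0.2 0.1] [ 0.02 -0.19 -0.03] [-2.e-04  1.e-04 -1.e+00]
```

Emit:
move_arm(series=[{"grip":0,"xyz":[-0.2,0,0.7],"angular":[0,0,0]},{"grip":0,"xyz":[-0.2,0,1.4],"angular":[0,0,0]},{"grip":0,"xyz":[-0.2,0,2.2],"angular":[0,0,0]},{"grip":0,"xyz":[-0.2,0,3],"angular":[0,0,0]}])

```text
time_s: 11.7
tcp_pos: [0.4878, -0.1507, 0.1264]
ee_rot: [[-1.0, -0.013, -0.0], [-0.013, 1.0, 0.0], [0.0, 0.0, -1.0]]
wrist_force: [0.9, 0.8, 0.5]
gripper_width: 0.277
gripper_force: 29.9
```

```bash
python3 s.py
```

```text
11.7 [ 0.48781 -0.15069  0.12639] depth 33.1 [0.9 0.8 0.5] [ 0.11 -0.1  -0.01] [-3.e-04  1.e-04 -1.e+00]
```

Emit:
move_arm(series=[{"grip":0,"xyz":[-0.1,0,1],"angular":[0,0,0]},{"grip":0,"xyz":[-0.1,0,2],"angular":[0,0,0]},{"grip":0,"xyz":[-0.1,0,3],"angular":[0,0,0]},{"grip":0,"xyz":[-0.1,0,4],"angular":[0,0,0]}])

```text
time_s: 12.1
tcp_pos: [0.4879, -0.1507, 0.1224]
ee_rot: [[-1.0, -0.013, -0.0], [-0.013, 1.0, 0.0], [0.0, 0.0, -1.0]]
wrist_force: [-1.0, 1.1, 2.0]
gripper_width: 0.272
gripper_force: 29.9
```

```bash
python3 s.py
```

```text
12.1 [ 0.48794 -0.15069  0.12242] depth 37.1 [-1.   1.1  2. ] [ 0.26 -0.04  0.02] [-2.e-04  1.e-04 -1.e+00]
```

Emit:
move_arm(series=[{"grip":0,"xyz":[0,0.3,0.7],"angular":[0,0,0]},{"grip":0,"xyz":[0,0.3,1.4],"angular":[0,0,0]},{"grip":0,"xyz":[0,0.3,2],"angular":[0,0,0]},{"grip":0,"xyz":[0,0.3,2.5],"angular":[0,0,0]}])

```text
time_s: 12.5
tcp_pos: [0.4879, -0.1505, 0.1199]
ee_rot: [[-1.0, -0.013, -0.0], [-0.013, 1.0, -0.0], [0.0, -0.0, -1.0]]
wrist_force: [0.7, 0.2, 0.3]
gripper_width: 0.278
gripper_force: 29.9
```

```bash
python3 s.py
```

```text
12.5 [ 0.48795 -0.1505   0.11995] depth 39.6 [0.7 0.2 0.3] [-0.19  0.   -0.03] [-2.e-04 -1.e-04 -1.e+00]
```

Now half-millimetre steps, feeling for the floor.

Emit:
move_arm(series=[{"grip":0,"xyz":[0,0,0.5],"angular":[0,0,0]},{"grip":0,"xyz":[0,0,1],"angular":[0,0,0]},{"grip":0,"xyz":[0,0,1.5],"angular":[0,0,0]}])

```text
time_s: 12.8
tcp_pos: [0.488, -0.1504, 0.1185]
ee_rot: [[-1.0, -0.013, -0.0], [-0.013, 1.0, 0.0], [0.0, 0.0, -1.0]]
wrist_force: [0.2, -0.3, -0.0]
gripper_width: 0.275
gripper_force: 29.9
```

Emit:
move_arm(series=[{"grip":0,"xyz":[0,0,0.5],"angular":[0,0,0]},{"grip":0,"xyz":[0,0,1],"angular":[0,0,0]}])

```text
time_s: 13.0
tcp_pos: [0.488, -0.1504, 0.1175]
ee_rot: [[-1.0, -0.013, -0.0], [-0.013, 1.0, 0.0], [0.0, 0.0, -1.0]]
wrist_force: [-0.1, -0.5, -0.3]
gripper_width: 0.274
gripper_force: 29.9
```

Emit:
move_arm(series=[{"grip":0,"xyz":[0,0,0.5],"angular":[0,0,0]},{"grip":0,"xyz":[0,0,1],"angular":[0,0,0]}])

```text
time_s: 13.2
tcp_pos: [0.488, -0.1504, 0.1165]
ee_rot: [[-1.0, -0.013, -0.0], [-0.013, 1.0, 0.0], [0.0, 0.0, -1.0]]
wrist_force: [-0.7, -0.3, -0.2]
gripper_width: 0.271
gripper_force: 29.9
```

```bash
python3 s.py
```

```text
13.2 [ 0.48801 -0.15041  0.1165 ] depth 43.0 [-0.7 -0.3 -0.2] [-0.11  0.04  0.05] [-0.e+00  1.e-04 -1.e+00]
```

Emit:
move_arm(series=[{"grip":0,"xyz":[0,0,0.5],"angular":[0,0,0]},{"grip":0,"xyz":[0,0,1],"angular":[0,0,0]}])

```text
time_s: 13.4
tcp_pos: [0.488, -0.1504, 0.1155]
ee_rot: [[-1.0, -0.013, -0.0], [-0.013, 1.0, 0.0], [0.0, 0.0, -1.0]]
wrist_force: [0.3, -0.5, 1.7]
gripper_width: 0.27
gripper_force: 29.9
```

```bash
python3 s.py; python3 - <<'E'
from h import *
s=r.sense()
c=cap('scene');a=c['img']
cv2.imwrite('pics/in2.png',cv2.resize(a[180:255,205:305,::-1],None,fx=8,fy=8,interpolation=cv2.INTER_CUBIC))
p=s['tcp_pos']; f=lambda q:((w2px(c,q)-[205,180]+.5)*8-.5).round(1)
print('axis@face, mark, headbase,headtop',f([[p[0],p[1],.077],p-[0,0,.0405],p-[0,0,.0205],p+[0,0,.0095]]))
E
```

```text
13.4 [ 0.48801 -0.1504   0.11553] depth 44.0 [ 0.3 -0.5  1.7] [ 0.02  0.09 -0.05] [-0.  0. -1.]
axis@face, mark, headbase,headtop [[399.2 397.6]
 [399.5 402.7]
 [396.4 350.1]
 [391.7 269.3]]
```

View pics/in2.png

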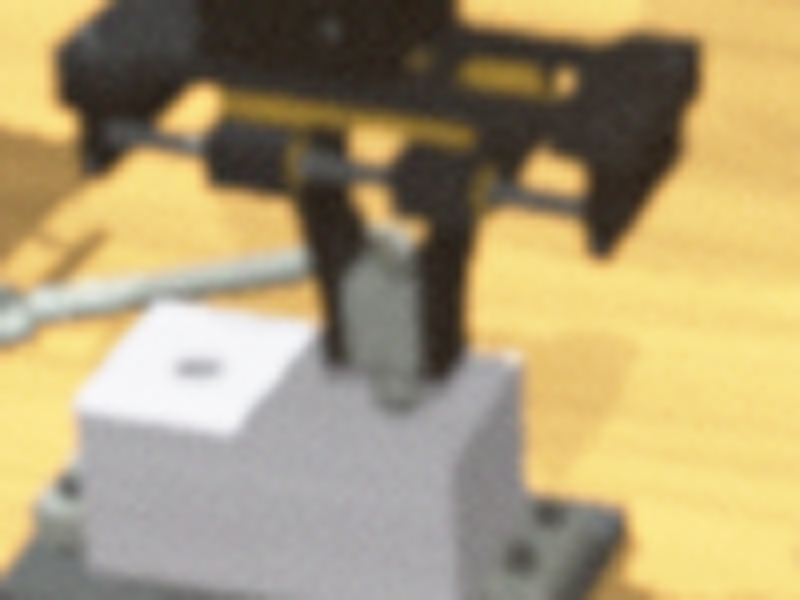

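The pin is deep in the bore, with the groove at the face near (400,395) and the head base at about (395,370). The grip has not slipped. Continuing until a firm press shows.

Emit:
move_arm(series=[{"grip":0,"xyz":[0,0,0.5],"angular":[0,0,0]},{"grip":0,"xyz":[0,0,0.5],"angular":[0,0,0]}])

```text
time_s: 13.65
tcp_pos: [0.4882, -0.1504, 0.1155]
ee_rot: [[-1.0, -0.013, 0.0], [-0.013, 1.0, -0.0], [-0.0, -0.0, -1.0]]
wrist_force: [-0.3, 0.5, 3.4]
gripper_width: 0.273
gripper_force: 29.9
```

Emit:
move_arm(series=[{"grip":0,"xyz":[0,0,0.5],"angular":[0,0,0]},{"grip":0,"xyz":[0,0,0.5],"angular":[0,0,0]}])

```text
time_s: 13.85
tcp_pos: [0.4883, -0.1505, 0.1155]
ee_rot: [[-1.0, -0.013, 0.001], [-0.013, 1.0, -0.0], [-0.001, -0.0, -1.0]]
wrist_force: [-1.9, 1.5, 6.9]
gripper_width: 0.275
gripper_force: 29.9
```

```bash
python3 s.py
```

```text
13.85 [ 0.4883  -0.15045  0.11546] depth 44.0 [-1.9  1.5  6.9] [ 0.34  0.64 -0.03] [ 7.e-04 -3.e-04 -1.e+00]
```

Emit:
move_arm(series=[{"grip":0,"xyz":[0,0,0.4],"angular":[0,0,0]},{"grip":0,"xyz":[0,0,0.8],"angular":[0,0,0]},{"grip":0,"xyz":[0,0,0.8],"angular":[0,0,0]}])

```text
time_s: 14.15
tcp_pos: [0.4885, -0.1505, 0.1154]
ee_rot: [[-1.0, -0.014, 0.001], [-0.014, 1.0, -0.001], [-0.001, -0.001, -1.0]]
wrist_force: [-2.8, 1.7, 11.7]
gripper_width: 0.275
gripper_force: 29.9
```

```bash
python3 s.py
```

```text
14.15 [ 0.48846 -0.15046  0.1154 ] depth 44.1 [-2.8  1.7 11.7] [ 0.6   1.04 -0.01] [ 1.2e-03 -5.0e-04 -1.0e+00]
```

Emit:
move_arm(series=[{"grip":0,"xyz":[0.3,0.2,0.3],"angular":[0,0,0]},{"grip":0,"xyz":[0.5,0.3,0.6],"angular":[0,0,0]},{"grip":0,"xyz":[0.5,0.3,0.6],"angular":[0,0,0]}])

```text
time_s: 14.45
tcp_pos: [0.4884, -0.1504, 0.1154]
ee_rot: [[-1.0, -0.014, 0.002], [-0.014, 1.0, -0.001], [-0.002, -0.001, -1.0]]
wrist_force: [-3.5, 0.6, 12.9]
gripper_width: 0.271
gripper_force: 29.9
```

```bash
python3 s.py
```

```text
14.45 [ 0.48839 -0.1504   0.11537] depth 44.1 [-3.5  0.6 12.9] [0.39 1.1  0.04] [ 0.0023 -0.001  -1.    ]
```

Emit:
move_arm(series=[{"grip":0,"xyz":[0.2,0,0.3],"angular":[0,0,0]},{"grip":0,"xyz":[0.2,0,0.3],"angular":[0,0,0]}])

```text
time_s: 14.65
tcp_pos: [0.4884, -0.1504, 0.1154]
ee_rot: [[-1.0, -0.014, 0.003], [-0.014, 1.0, -0.001], [-0.003, -0.001, -1.0]]
wrist_force: [-3.0, 2.8, 15.2]
gripper_width: 0.275
gripper_force: 29.9
```

```bash
python3 s.py
```

```text
14.65 [ 0.48839 -0.15039  0.11536] depth 44.1 [-3.   2.8 15.2] [0.51 1.11 0.04] [ 0.0028 -0.0011 -1.    ]
```

The floor is firm: 15 N with the TCP stopped at z 0.1154, a depth of about 44 mm, so this bore is full and the face lies within the groove. I'll relieve the push and release.

Emit:
move_arm(series=[{"grip":0,"xyz":[0,0,-0.8],"angular":[0,0,0]},{"grip":0,"xyz":[0,0,-1.6],"angular":[0,0,0]},{"grip":0,"xyz":[0,0,-2.2],"angular":[0,0,0]},{"grip":0,"xyz":[0,0,-2.2],"angular":[0,0,0]}])

```text
time_s: 15.05
tcp_pos: [0.4879, -0.1503, 0.1155]
ee_rot: [[-1.0, -0.013, 0.001], [-0.013, 1.0, -0.0], [-0.001, -0.0, -1.0]]
wrist_force: [0.4, -1.0, 4.8]
gripper_width: 0.271
gripper_force: 29.9
```

```bash
python3 s.py
```

```text
15.05 [ 0.48787 -0.15035  0.11548] depth 44.0 [ 0.4 -1.   4.8] [-0.26  0.07 -0.01] [ 1.4e-03 -4.0e-04 -1.0e+00]
```

Emit:
move_arm(series=[{"grip":0.35,"xyz":[0,0,0],"angular":[0,0,0]},{"grip":0.45,"xyz":[0,0,0],"angular":[0,0,0]},{"grip":0.6,"xyz":[0,0,0],"angular":[0,0,0]},{"grip":0.7,"xyz":[0,0,0],"angular":[0,0,0]},{"grip":0.7,"xyz":[0,0,0],"angular":[0,0,0]},{"grip":0.7,"xyz":[0,0,0],"angular":[0,0,0]}])

```text
time_s: 15.65
tcp_pos: [0.4873, -0.1501, 0.1149]
ee_rot: [[-1.0, -0.013, -0.0], [-0.013, 1.0, 0.0], [0.0, 0.0, -1.0]]
wrist_force: [-0.9, -0.7, 0.4]
gripper_width: 0.672
gripper_force: 0.0
```

Emit:
move_arm(series=[{"grip":0.7,"xyz":[0,0,-4],"angular":[0,0,0]},{"grip":0.7,"xyz":[0,0,-12],"angular":[0,0,0]},{"grip":0.7,"xyz":[0,0,-28],"angular":[0,0,0]},{"grip":0.7,"xyz":[0,0,-50],"angular":[0,0,0]},{"grip":0.7,"xyz":[0,0,-80],"angular":[0,0,0]},{"grip":0.7,"xyz":[0,0,-110],"angular":[0,0,0]},{"grip":0.7,"xyz":[0,-30,-120],"angular":[0,0,0]},{"grip":0.7,"xyz":[0,-70,-120],"angular":[0,0,0]},{"grip":0.7,"xyz":[0,-115,-120],"angular":[0,0,0]},{"grip":0.7,"xyz":[0,-160,-120],"angular":[0,0,0]}])

```text
time_s: 16.65
tcp_pos: [0.4894, -0.3115, 0.2364]
ee_rot: [[-1.0, -0.014, 0.002], [-0.014, 1.0, -0.001], [-0.002, -0.001, -1.0]]
wrist_force: [1.0, -0.1, 0.4]
gripper_width: 0.7
gripper_force: 0.0
```

```bash
python3 s.py; python3 - <<'E'
from h import *
c=cap('scene');t=cap('top')
z=lambda im,x,y:cv2.resize(im[y:y+75,x:x+50,::-1],None,fx=8,fy=8,interpolation=cv2.INTER_CUBIC)
cv2.imwrite('pics/end.png',np.hstack([z(c['img'],230,180),z(t['img'],375,215)]))
for d in(.039,.042,.045):
  q=[[.488,-.1504,.077],[.488,-.1504,.077+.062-d],[.488,-.1504,.077+.092-d]]
  print(d,((w2px(c,q)-[230,180]+.5)*8-.5).round(0).tolist(),((w2px(t,q)-[375,215]+.5)*8-.5+[400,0]).round(0).tolist())
E
```

```text
16.65 [ 0.48942 -0.31152  0.23639] depth -76.9 [ 1.  -0.1  0.4] [ 0.02 -0.22 -0.01] [ 1.8e-03 -6.0e-04 -1.0e+00]
0.039 [[199.0, 398.0], [196.0, 337.0], [191.0, 256.0]] [[588.0, 338.0], [602.0, 334.0], [622.0, 328.0]]
0.042 [[199.0, 398.0], [196.0, 345.0], [191.0, 264.0]] [[588.0, 338.0], [600.0, 334.0], [620.0, 328.0]]
0.045 [[199.0, 398.0], [197.0, 353.0], [192.0, 272.0]] [[588.0, 338.0], [598.0, 335.0], [618.0, 329.0]]
```

View pics/end.png

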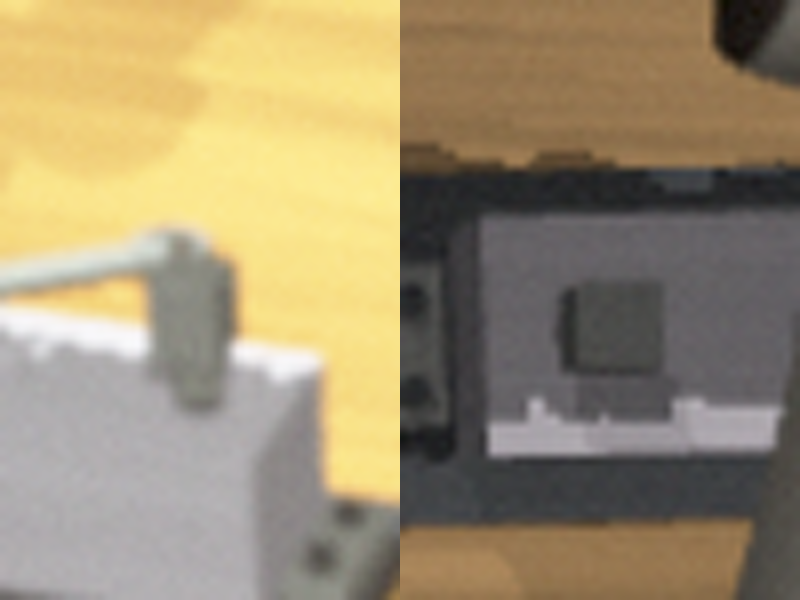

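The pin stands free and upright in the left bore: head top at about (190,248) in the scene crop and (619,327) in the top crop. I'll spend the last picture on a wireframe overlay to check the depth.

```bash
python3 - <<'E'
from h import *
c=cap('scene'); k=12; x0,y0=238,200
im=cv2.resize(c['img'][y0:y0+40,x0:x0+33,::-1],None,fx=k,fy=k,interpolation=cv2.INTER_CUBIC)
B=np.array([.4885,-.1504]); a=np.radians(0.8); R=np.array([[np.cos(a),-np.sin(a)],[np.sin(a),np.cos(a)]])
f=lambda q:((w2px(c,q)-[x0,y0]+.5)*k-.5).round().astype(int)
def draw(d):
    o=im.copy(); sq=np.array([[1,1],[1,-1],[-1,-1],[-1,1]])*.012@R.T+B
    for z in(.139-d,.169-d): cv2.polylines(o,[f(np.c_[sq,np.full(4,z)])],True,(0,0,255),1)
    th=np.linspace(0,6.28,40); ci=B+.008*np.c_[np.cos(th),np.sin(th)]
    cv2.polylines(o,[f(np.c_[ci,np.full(40,.077)])],True,(255,0,0),1)
    cb=np.array([.4894,-.1853]);b=np.radians(2.3);Q=np.array([[np.cos(b),-np.sin(b)],[np.sin(b),np.cos(b)]])
    kk=np.array([[.035,.065],[.035,-.065],[-.035,-.065],[-.035,.065]])@Q.T+cb
    cv2.polylines(o,[f(np.c_[kk,np.full(4,.077)])],True,(0,160,0),1)
    return o
cv2.imwrite('pics/ov.png',np.hstack([draw(.043),draw(.033)]))
E
```

```text
(no output)
```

View pics/ov.png

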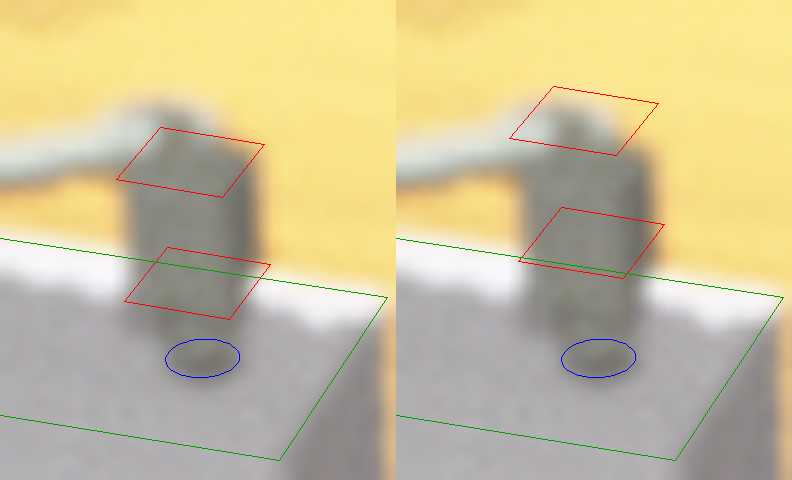

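The overlay shows the head base at (125,330), level with or below the 43 mm wireframe at (125,301) and far below the 33 mm one. The pin is home in a full bore, so I'm handing the job in.

```bash
python3 -c "
from station import r
print(r.finish_job())"
```

```text
the job is handed in; nothing more can be done
None
```

The square-headed pin stands free and fully home in the +y bore: it pressed firmly on the floor at 15 N, about 44 mm down, which puts the top face within its groove; I didn't need the other bore, and the job was handed in at about 17 s.

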